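# Pack the reference filters back into the spectrophotometer tray

## Robot

A 6-joint arm with a two-finger parallel gripper is mounted at the origin on the work surface. World frame = base frame: x ahead of the robot, y to its left, z up, the work surface at z = 0. Lengths are in mm, angles in rad, forces in N, time in s.
With the tool pointing down it reaches from about 350 to 975 mm from the base axis. Payload 7.1 kg.
Tool frame: the origin (TCP) lies at the very end of the fingers, on their centre line; the grasp point (between the pads) lies tcp_to_grasp behind it (tcp_to_grasp is the distance from the TCP to the grasp point, in mm); z points along the fingers, x is the direction in which the jaws open and shut, and the axes are right-handed (so a half turn about z gives the same grasp; the last joint's range is limited). The gripper opens to 88 mm and grips with 3 to 60 N. Pads are 20 mm wide; open, the fingers measure 115 mm over their backs; the gripper's body (75 mm by 178 mm) begins 61 mm behind the grasp point.
Start: joints at [1.283, 0.423, 1.63, -0, 1.089, -0.019], TCP at [165.953, 602.548, 222.675] pointing down, gripper open.
Joint ranges: [-3, 3], [-0.9, 2.11], [0.09, 2.58], [-1.31, 4.45], [0.11, 2.69], [-2.54, 2.54]. Speed limits (rad/s): [2.39, 2.39, 3.01, 3.14, 3.14, 3.14].

## Interface

Orientations are given as a rotation vector (axis times angle).
In Python, from workcell import get_obs, get_image, close_job, recognise, mark_of, tcp_to_grasp gives the robot as it stands. The module is installed in compiled form; this text tells all that it offers.
- The arm moves only by the tool move_arm, never from a script. Its argument "motion" is a list of rows, each a list of 7 numbers: the shift along the world's x, y, z in mm, then the turn, a rotation vector about the world's x, y, z in rad, then the finger opening in mm, from 0 to 87.8. A call has 1 to 5 rows; each row is the pose to reach, as a shift and turn from the pose commanded when the call began; what a row does not reach only later rows make up. A row lasts 1/12 s, in which the tool goes at most 41.7 mm and 7.16 degrees, less where a joint would pass 70% of its speed; a pose out of reach is approached as far as the arm can. A call with a gripper value outside its range is refused whole. The fingers move at their own pace and stop on an object; the grip force is fixed at half the most. Time passes only in rows, so rows that repeat a pose let the fingers close. It gives the time, the measured TCP pose, the force and the opening at its end, in the units of the state.
- get_obs(): the state, without advancing time (a new reading comes with each control period).
- get_image(name): name is "side" or "top" or "wrist"; returns a dict with "color" (480x640x3 uint8, red, green, blue), "mtx" (3x3 intrinsics, pixels), "camera_from_world" (4x4, takes a point from world to camera coordinates). Camera axes: x right, y up, looking along -z (the intrinsics and any distortion apply to the point x, -y, -z); pixel columns grow to the right and rows downward; lengths in mm; the calibration is good to about 2 mm. A picture is of the moment at which its call begins. There is no depth.
- close_job(): hands the job in, once; it reports no verdict.
Trained networks look in a picture, given as the dict that the camera call returned (one of the last four; its "shot" number tells which), for a name from the list of things; names that differ only in an ending like _2 or _b are one class to them, and where a whole thing is asked for, a point or a joint stands for the part that bears it (a point fixed in the world has none). Each returns a list of dicts, best first, with "p" (0 to 1); they miss things now and then, are a little off and sometimes report something else, mostly with a low value. They report only what shows in the picture. A call takes as long as a camera call. They do not tell look-alikes from the thing itself.
- recognise(picture, label): "bbox" ([centre column, centre row, width, height] in pixels, round what is visible of it).
- mark_of(picture, label): "location" ([row, column] in pixels: a listed point, or the origin of a listed thing).
The state is a dict: "t": time; "qpos": joint angles; "qvel": joint speeds; "joint_torque": joint torques, N m; "ee_pos": TCP position; "orientation": TCP orientation; "ft_force": force on the tool from outside, world axes, zero at the start; "moment": the same for the moment, N m; "width": finger opening in mm.
Only numpy, scipy, OpenCV 4.12 (cv2) and the standard library are available. Lean on these libraries where they do the work, as an engineer would, in place of code of your own. Each camera call takes 0.05 s, during which the arm holds its last target. There are 200 camera calls.

## Task

Pack the four black-framed reference filters (red, yellow, green, blue) back into the cream accessory tray: each lies flat, window up, centred on the pad of its own colour and along it. They are glass, so lift and set them down gently, without dropping them. The white-framed look-alikes do not belong: leave both where they lie, also the one under the green filter, which must be lifted off without dragging it.

Things in the scene. Friction and masses are not known exactly. Their poses are not given: they have to be found in the camera images.
- red_filter: Reference filter: a rigid black oblong block 72 x 28 x 20 mm (long x, wide y, high z) with a red glass window (44 x 20 mm) on top, 60 to 120 g. Origin: centre of its underside; x along its length, z up. Best gripped across its 28 mm width in the upper half. Starts lying flat on the bench mat (z = 0).
- yellow_filter: Reference filter: a rigid black oblong block 72 x 28 x 20 mm (long x, wide y, high z) with a yellow glass window (44 x 20 mm) on top, 60 to 120 g. Origin: centre of its underside; x along its length, z up. Best gripped across its 28 mm width in the upper half. Starts lying flat on the bench mat (z = 0).
- green_filter: Reference filter: a rigid black oblong block 72 x 28 x 20 mm (long x, wide y, high z) with a green glass window (44 x 20 mm) on top, 60 to 120 g. Origin: centre of its underside; x along its length, z up. Best gripped across its 28 mm width in the upper half. Starts on top of white_under, roughly crosswise, its underside 20 mm above the mat.
- blue_filter: Reference filter: a rigid black oblong block 72 x 28 x 20 mm (long x, wide y, high z) with a blue glass window (44 x 20 mm) on top, 60 to 120 g. Origin: centre of its underside; x along its length, z up. Best gripped across its 28 mm width in the upper half. Starts lying flat on the bench mat (z = 0).
- red_pad: Flat red pad, 80 x 36 mm, in the middle of a bay of the fixed cream tray (bay varies). Origin: its centre on the bay's floor, 4 mm above the bench; x along its length, as the filter must lie. Tray: 212 x 172 mm, 2 x 2 bays of 100 x 80 mm inside (pad x, y); walls and dividers 4 mm thick, tops 10 mm above the bench.
- yellow_pad: Flat yellow pad, 80 x 36 mm, in the middle of a bay of the fixed cream tray (bay varies). Origin: its centre on the bay's floor, 4 mm above the bench; x along its length, as the filter must lie. Tray: 212 x 172 mm, 2 x 2 bays of 100 x 80 mm inside (pad x, y); walls and dividers 4 mm thick, tops 10 mm above the bench.
- green_pad: Flat green pad, 80 x 36 mm, in the middle of a bay of the fixed cream tray (bay varies). Origin: its centre on the bay's floor, 4 mm above the bench; x along its length, as the filter must lie. Tray: 212 x 172 mm, 2 x 2 bays of 100 x 80 mm inside (pad x, y); walls and dividers 4 mm thick, tops 10 mm above the bench.
- blue_pad: Flat blue pad, 80 x 36 mm, in the middle of a bay of the fixed cream tray (bay varies). Origin: its centre on the bay's floor, 4 mm above the bench; x along its length, as the filter must lie. Tray: 212 x 172 mm, 2 x 2 bays of 100 x 80 mm inside (pad x, y); walls and dividers 4 mm thick, tops 10 mm above the bench.
- white_lone: Look-alike holder, same shape and size (72 x 28 x 20 mm) but with a WHITE frame and a blue window, lying alone on the mat. Origin: centre of its underside, x along its length. Stays where it is.
- white_under: Look-alike holder, same shape and size (72 x 28 x 20 mm) but with a WHITE frame and a red window, lying on the mat with the green filter across the top of it. Origin: centre of its underside, x along its length. Stays where it is. (Unlisted: a small amber jar, 44 mm wide and 45 mm high, stands among the holders, in any of their places.)
Not all that is in view belongs to the job. Leave any pink look-alike of the yellow_filter alone.

How it is judged (in metres and radians):
At the end, for the whole second after the job is handed in: Every black-framed filter lies flat (within 0.12 rad, window up) on the floor of the bay with the pad of its colour, its centre within 15 mm of the pad's centre and its length within 0.25 rad of the pad's, at rest and released; both white-framed holders are within 15 mm of where they started (horizontal distance between red_filter and red_pad below 0.015 m and angle between the x axis of red_filter and the x axis of red_pad, either way round below 0.25 rad and angle between each of red_filter, yellow_filter, green_filter, blue_filter's own z axis and vertical below 0.12 rad and height (world z) of each of red_filter, yellow_filter, green_filter, blue_filter below 0.009 m and linear speed of each of red_filter, yellow_filter, green_filter, blue_filter below 0.02 m/s and horizontal distance between yellow_filter and yellow_pad below 0.015 m and angle between the x axis of yellow_filter and the x axis of yellow_pad, either way round below 0.25 rad and horizontal distance between green_filter and green_pad below 0.015 m and angle between the x axis of green_filter and the x axis of green_pad, either way round below 0.25 rad and horizontal distance between blue_filter and blue_pad below 0.015 m and angle between the x axis of blue_filter and the x axis of blue_pad, either way round below 0.25 rad and distance of each of white_lone, white_under from where it was at the start of the episode below 0.015 m); the robot touches nothing.
It fails at once if the white lone look-alike is shifted by more than 15 mm (distance of white_lone from where it was at the start of the episode above 0.015 m).
It fails at once if the white under look-alike is shifted by more than 15 mm (distance of white_under from where it was at the start of the episode above 0.015 m).
It fails at once if a filter is dropped or thrown: it moves faster than 0.8 m/s while its underside is within 30 mm of the bench ((height (world z) of red_filter below 0.03 m and linear speed of red_filter above 0.8 m/s) or (height (world z) of yellow_filter below 0.03 m and linear speed of yellow_filter above 0.8 m/s) or (height (world z) of green_filter below 0.03 m and linear speed of green_filter above 0.8 m/s) or (height (world z) of blue_filter below 0.03 m and linear speed of blue_filter above 0.8 m/s)).
It also fails if it takes over 96 s, if anything falls off the work surface, if the arm or the gripper's body presses on something with over 40 N, if the wrist force passes 120 N, or if a joint passes its speed limit or range.

## Working session

There is one attempt and no reset: what is moved stays moved. The work goes in short steps, Python scripts to look and compute and a tool call to move; the robot and the scene stay as the last step left them, time stands still between calls to the robot, and variables do not carry over. Pictures are saved under pics/ and viewed, about 12 in all and at most 16, crops included, and the job is handed in when it is done.

Besides the shell and the picture viewer there is one more tool, called after "Emit:" as name(argument=value, ...), one argument or row to a line, values as JSON. move_arm: Moves the arm, as the interface text tells. Its arguments: {"type":"object","properties":{"motion":{"type":"array"}},"required":["motion"]}

```bash
mkdir -p pics
cat > h.py <<'E'
import numpy as np, cv2
from workcell import *
def shot(n,save=None):
    p=get_image(n)
    if save: cv2.imwrite('pics/'+save,cv2.cvtColor(p['color'],cv2.COLOR_RGB2BGR))
    return p
def unproj(p,u,v,z):
    M=p['camera_from_world'];R=M[:3,:3];t=M[:3,3]
    c=-R.T@t; d=np.linalg.inv(p['mtx'])@[u,v,1]; d=R.T@(d*[1,-1,-1])
    return c+d*(z-c[2])/d[2]
E
python3 - <<'E'
from h import *
o=get_obs();print({k:np.round(v,3) for k,v in o.items()},tcp_to_grasp)
p=shot('top','t1.png');q=shot('side','s1.png');print(p.keys(),p['mtx'],unproj(p,320,240,0))
for l in ['red','yellow','green','blue']:
  for s in ['filter','pad']:
    for m in mark_of(p,l+'_'+s)[:3]:
      r,c=m['location'];print(l,s,round(m['p'],2),round(r),round(c),unproj(p,c,r,20 if s=='filter' else 4).round())
E
```

```text
{'t': np.float64(0.0), 'qpos': array([ 1.283,  0.424,  1.631, -0.   ,  1.089, -0.019]), 'qvel': array([-0.001,  0.002,  0.002, -0.001, -0.002, -0.001]), 'joint_torque': array([-1.0000e-03, -5.4461e+01, -2.7367e+01,  6.4000e-02,  2.3000e-02,
       -0.0000e+00]), 'ee_pos': array([165.792, 602.037, 221.923]), 'orientation': array([ 2.498e+00,  1.903e+00, -2.000e-03]), 'ft_force': array([-0.285,  0.348, -0.384]), 'moment': array([ 0.002, -0.004,  0.007]), 'width': np.float64(87.983)} 18.700000000000003
dict_keys(['color', 'mtx', 'camera_from_world', 'shot']) [[434.9323039    0.         321.5031067 ]
 [  0.         434.9323039  243.33574283]
 [  0.           0.           1.        ]] [522.13725335 -18.28323704   0.        ]
red filter 0.6 204 343 [582. -58.  20.]
yellow filter 0.77 287 431 [ 441. -208.   20.]
yellow filter 0.67 236 282 [527.  47.  20.]
yellow pad 0.62 243 207 [516. 179.   4.]
green filter 0.85 208 509 [ 577. -343.   20.]
green pad 0.9 199 144 [593. 291.   4.]
blue filter 0.97 282 337 [448. -48.  20.]
blue pad 0.68 260 155 [486. 270.   4.]
blue pad 0.44 284 433 [ 446. -215.    4.]
blue pad 0.33 183 189 [622. 213.   4.]
```

```bash
ls pics
```

```text
s1.png
t1.png
```

View pics/t1.png

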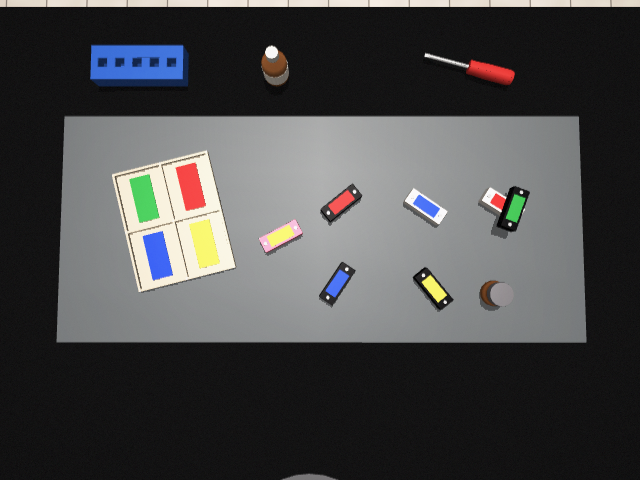

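View pics/s1.png

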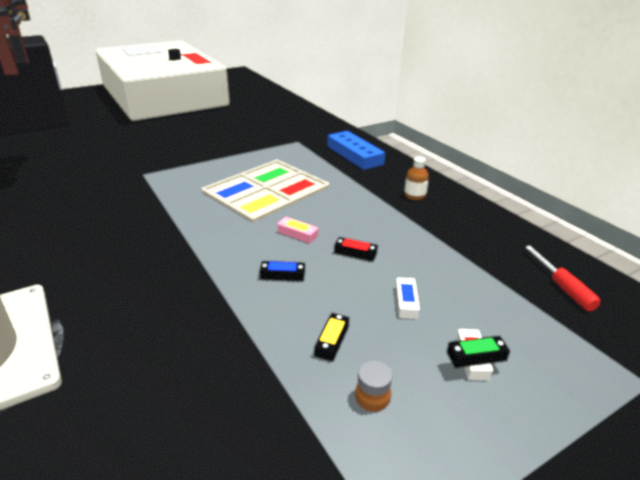

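The top view shows black filters at about red (342,203), blue (337,284), yellow (433,289) and green (514,209). The pads are green (144,199), red (191,187), blue (158,256) and yellow (205,244). The pink look-alike (281,236), the white ones (426,207) and (495,200), and the jar (497,294) stay put. The side view agrees. Next I'll segment the windows and pads for exact poses.

```bash
cat >> h.py <<'E'
RNG={'red':[(0,8),(172,180)],'yellow':[(24,35)],'green':[(50,75)],'blue':[(108,125)]}
def blob(p,col,uv,z,r=45):
    hsv=cv2.cvtColor(p['color'],cv2.COLOR_RGB2HSV);m=np.zeros(hsv.shape[:2],np.uint8)
    for a,b in RNG[col]: m|=cv2.inRange(hsv,(a,150,90),(b,255,255))
    n,lab,st,ce=cv2.connectedComponentsWithStats(m)
    i=min((i for i in range(1,n) if st[i,4]>60),key=lambda i:np.hypot(*(ce[i]-uv)))
    v,u=np.nonzero(lab==i)
    P=np.array([unproj(p,a,b,z)[:2] for a,b in zip(u,v)]);c=P.mean(0)
    w,V=np.linalg.eigh(np.cov((P-c).T));d=V[:,1]
    return c,np.degrees(np.arctan2(d[1],d[0]))%180,np.sqrt(12*w)
E
python3 - <<'E'
from h import *
p=shot('top')
F={'red':(342,203),'blue':(337,284),'yellow':(433,289),'green':(514,209)}
Q={'green':(144,199),'red':(191,187),'blue':(158,256),'yellow':(205,244)}
for c in F:
  for D,z in((F,40 if c=='green' else 20),(Q,4)):
    a,b,s=blob(p,c,D[c],z);print(c,z,a.round(1),b.round(1),s.round(1))
from scipy.spatial.transform import Rotation as R
print(R.from_rotvec(get_obs()['orientation']).as_matrix().round(3))
M=p['camera_from_world'];print(-M[:3,:3].T@M[:3,3])
E
```

```text
red 20 [586.9 -54.5] 129.1 [19.9 43.9]
red 4 [616.7 210.9] 14.4 [35.2 78.9]
blue 20 [447.4 -47.4] 145.8 [20.4 44.7]
blue 4 [495.  266.3] 14.4 [35.4 78.6]Traceback (most recent call last):
  File "<stdin>", line 7, in <module>
  File "h.py", line 16, in blob
    i=min((i for i in range(1,n) if st[i,4]>60),key=lambda i:np.hypot(*(ce[i]-uv)))
ValueError: min() iterable argument is empty
```

```bash
sed -i "s/(24,35)/(20,38)/;s/(a,150,90)/(a,110,80)/" h.py
python3 - <<'E'
from h import *
p=shot('top')
hsv=cv2.cvtColor(p['color'],cv2.COLOR_RGB2HSV);print(hsv[289,433],hsv[244,205],hsv[209,514],hsv[199,144])
F={'yellow':(433,289),'green':(514,209)}
Q={'green':(144,199),'yellow':(205,244)}
for c in F:
  for D,z in((F,40 if c=='green' else 20),(Q,4)):
    a,b,s=blob(p,c,D[c],z);print(c,z,a.round(1),b.round(1),s.round(1))
from scipy.spatial.transform import Rotation as R
print(R.from_rotvec(get_obs()['orientation']).as_matrix().round(3))
M=p['camera_from_world'];print(-M[:3,:3].T@M[:3,3])
print(blob(p,'blue',(426,207),20), blob(p,'red',(497,203),20))
E
```

```text
[ 29 144 249] [ 30 139 250] [ 64 165 203] [ 64 160 210]
yellow 20 [ 438.6 -212.3] 39.0 [21.2 45.6]
yellow 4 [515.9 185.1] 13.8 [35.9 79.3]
green 40 [ 574.1 -345.2] 159.2 [20.5 45.1]
green 4 [595.6 292.2] 14.6 [35.5 79. ]
[[ 0.266  0.964  0.   ]
 [ 0.964 -0.266  0.   ]
 [ 0.     0.    -1.   ]]
[471.95900051 -21.95235964 764.08773267]
(array([ 580.26178146, -200.68566851]), np.float64(55.0138718009782), array([19.20435374, 43.4901324 ])) (array([ 588.48610506, -324.79505997]), np.float64(45.859012651246445), array([19.04904971, 22.39900819]))
```

Emit:
move_arm(
  motion=[
    [421,-656,-110,0,0,-0.62,50],
    [421,-656,-110,0,0,-0.62,50],
    [421,-656,-110,0,0,-0.62,50],
    [421,-656,-110,0,0,-0.62,50],
    [421,-656,-110,0,0,-0.62,50],
  ],
)

```text
t: 1.02
ee_pos: [277.9, 427.4, 193.5]
orientation: [-2.963, -1.043, -0.001]
ft_force: [0.9, 0.3, 0.4]
width: 57.7
```

Emit:
move_arm(
  motion=[
    [309,-482,-83,0,0,0,50],
    [309,-482,-83,0,0,0,50],
    [309,-482,-83,0,0,0,50],
    [309,-482,-83,0,0,0,50],
    [309,-482,-83,0,0,0,50],
  ],
)

```text
t: 1.43
ee_pos: [389.5, 253.7, 163.8]
orientation: [-2.96, -1.051, -0.001]
ft_force: [-0.1, 1.0, 0.2]
width: 49.8
```

```bash
cat > st.py <<'E'
import sys
from h import *
from scipy.spatial.transform import Rotation as R
o=get_obs();m=R.from_rotvec(o['orientation']).as_matrix()
y=np.degrees(np.arctan2(m[1,0],m[0,0]))
x,Y,z,yaw=map(float,sys.argv[1:5])
print('t',o['t'],'shift',(np.array([x,Y,z])-o['ee_pos']).round(1),'turn',round(np.radians(yaw-y),3),'j6',o['qpos'][5].round(2),'w',o['width'])
E
python3 st.py 586.9 -54.5 60 39.1
```

```text
t 1.4333 shift [ 197.4 -308.2 -103.8] turn 0.0 j6 -0.13 w 49.8428339330789
```

Emit:
move_arm(
  motion=[
    [197,-308,-90,0,0,0,50],
    [197,-308,-90,0,0,0,50],
    [197,-308,-90,0,0,0,50],
    [197,-308,-90,0,0,0,50],
    [197,-308,-90,0,0,0,50],
  ],
)

```text
t: 1.85
ee_pos: [498.7, 83.0, 113.7]
orientation: [2.961, 1.05, 0.001]
ft_force: [-0.2, 0.3, 0.7]
width: 49.9
```

Emit:
move_arm(
  motion=[
    [91,-142,-42,0,0,0,50],
    [91,-142,-42,0,0,0,50],
    [91,-142,-42,0,0,0,50],
    [91,-142,-42,0,0,0,50],
    [91,-142,-42,0,0,0,50],
  ],
)

```text
t: 2.27
ee_pos: [591.7, -61.9, 70.9]
orientation: [2.961, 1.045, 0.003]
ft_force: [0.1, 0.2, 0.2]
width: 50.1
```

```bash
python3 - <<'E'
from h import *
p=shot('wrist','w1.png')
for u,v in [(586.9,-54.5)]:
  M=p['camera_from_world'];c=M[:3,:3]@[u,v,20]+M[:3,3];print(p['mtx']@(c*[1,-1,-1]/-c[2]))
E
python3 st.py 586.9 -54.5 8.5 39.1
```

```text
[325.92876211 249.28791415   1.        ]
t 2.3167 shift [ -3.8   6.2 -62.4] turn 0.004 j6 -0.8 w 49.87665930448392
```

View pics/w1.png

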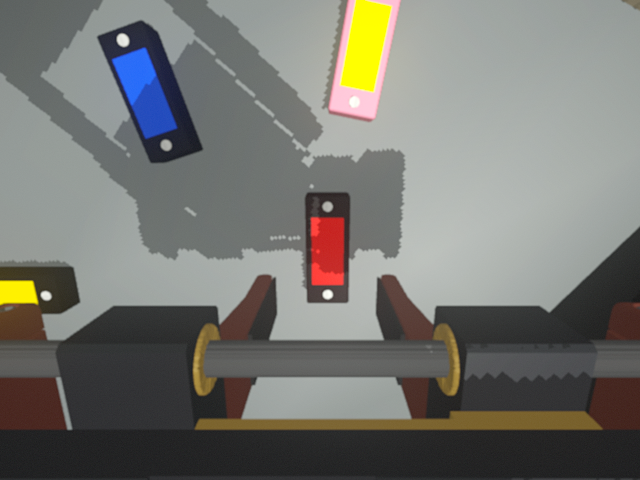

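The wrist view shows the red filter aligned between the jaws at (328,250), against a predicted (326,249). Descending.

Emit:
move_arm(
  motion=[
    [-4,6,-15,0,0,0,50],
    [-4,6,-30,0,0,0,50],
    [-4,6,-38,0,0,0,50],
    [-4,6,-38,0,0,0,50],
  ],
)

```text
t: 2.65
ee_pos: [582.9, -49.9, 32.5]
orientation: [-2.959, -1.052, 0.005]
ft_force: [-1.1, 0.5, -0.1]
width: 49.9
```

```bash
python3 st.py 586.9 -54.5 8.5 39.1
```

```text
t 2.65 shift [  4.   -4.6 -24. ] turn -0.001 j6 -0.79 w 49.85199303563204
```

Emit:
move_arm(
  motion=[
    [4,-4.5,-10,0,0,0,50],
    [4,-4.5,-20,0,0,0,50],
    [4,-4.5,-24,0,0,0,50],
    [4,-4.5,-24,0,0,0,50],
  ],
)

```text
t: 2.98
ee_pos: [588.0, -55.4, 8.8]
orientation: [-2.96, -1.05, 0.002]
ft_force: [1.0, -0.1, -0.3]
width: 49.7
```

```bash
python3 st.py 586.9 -54.5 8.5 39.1
```

```text
t 2.9833 shift [-1.1  0.9 -0.3] turn 0.0 j6 -0.8 w 49.73965944894576
```

Emit:
move_arm(
  motion=[
    [0,0,0,0,0,0,20],
    [0,0,0,0,0,0,20],
    [0,0,0,0,0,0,20],
    [0,0,0,0,0,0,20],
    [0,0,0,0,0,0,20],
  ],
)

```text
t: 3.4
ee_pos: [588.9, -55.6, 10.3]
orientation: [2.96, 1.051, 0.001]
ft_force: [-0.7, -0.3, 2.9]
width: 27.2
```

Emit:
move_arm(
  motion=[
    [0,0,0,0,0,0,20],
    [0,0,8,0,0,0,20],
    [0,0,25,0,0,0,20],
    [0,0,50,0,0,0,20],
    [0,0,60,0,0,0,20],
  ],
)

```text
t: 3.82
ee_pos: [589.8, -55.7, 72.5]
orientation: [2.96, 1.05, 0.004]
ft_force: [0.6, -0.5, -1.1]
width: 27.9
```

```bash
python3 st.py 616.7 210.9 70 104.4
```

```text
t 3.8167 shift [ 26.9 266.6  -2.5] turn 1.14 j6 -0.8 w 27.900297367586372
```

Emit:
move_arm(
  motion=[
    [2,15,0,0,0,0.11,20],
    [5,45,0,0,0,0.23,20],
    [8,75,0,0,0,0.35,20],
    [11,105,0,0,0,0.47,20],
    [14,135,0,0,0,0.59,20],
  ],
)

```text
t: 4.23
ee_pos: [602.6, 80.6, 70.1]
orientation: [2.522, 1.873, 0.0]
ft_force: [-0.2, 0.4, -0.8]
width: 27.6
```

Emit:
move_arm(
  motion=[
    [3,35,0,0,0,0.12,20],
    [6,70,0,0,0,0.24,20],
    [9,100,0,0,0,0.36,20],
    [12,122,0,0,0,0.48,20],
    [13,131,0,0,0,0.55,20],
  ],
)

```text
t: 4.65
ee_pos: [615.9, 213.8, 70.1]
orientation: [1.915, 2.49, 0.002]
ft_force: [0.8, 0.4, -0.6]
width: 27.4
```

Emit:
move_arm(
  motion=[
    [0,0,-5,0,0,0,20],
    [0,0,-15,0,0,0,20],
    [0,0,-25,0,0,0,20],
    [0,0,-30,0,0,0,20],
    [0,0,-30,0,0,0,20],
  ],
)

```text
t: 5.07
ee_pos: [614.2, 208.9, 37.6]
orientation: [-1.927, -2.478, 0.005]
ft_force: [-0.2, 0.9, -1.2]
width: 27.9
```

```bash
python3 st.py 616.7 210.9 13 104.4
```

```text
t 5.0667 shift [  2.5   2.  -24.6] turn 0.002 j6 -1.51 w 27.88282192164429
```

Emit:
move_arm(
  motion=[
    [2.5,2,-8,0,0,0,20],
    [2.5,2,-16,0,0,0,20],
    [2.5,2,-20,0,0,0,20],
    [2.5,2,-23,0,0,0,20],
    [2.5,2,-24,0,0,0,20],
  ],
)

```text
t: 5.48
ee_pos: [617.8, 212.3, 15.1]
orientation: [-1.926, -2.482, 0.001]
ft_force: [-0.7, 0.6, -1.2]
width: 27.9
```

Emit:
move_arm(
  motion=[
    [0,0,-0.5,0,0,0,20],
    [0,0,-0.5,0,0,0,20],
  ],
)

```text
t: 5.65
ee_pos: [618.2, 212.5, 15.5]
orientation: [1.926, 2.482, 0.0]
ft_force: [-0.4, -0.0, -0.3]
width: 28.2
```

Emit:
move_arm(
  motion=[
    [0,0,-1,0,0,0,20],
    [0,0,-1.5,0,0,0,20],
    [0,0,-1.5,0,0,0,20],
  ],
)

```text
t: 5.9
ee_pos: [618.4, 212.6, 14.3]
orientation: [1.925, 2.482, 0.001]
ft_force: [-0.5, -1.0, 1.9]
width: 27.3
```

Contact (about 2 N up, as at the grasp). Release slowly and lift.

Emit:
move_arm(
  motion=[
    [0,0,0,0,0,0,31],
    [0,0,0,0,0,0,40],
    [0,0,0,0,0,0,40],
    [0,0,0,0,0,0,40],
    [0,0,6,0,0,0,40],
  ],
)

```text
t: 6.32
ee_pos: [617.3, 212.2, 19.0]
orientation: [-1.925, -2.481, 0.003]
ft_force: [-0.5, 0.5, -1.2]
width: 39.5
```

Emit:
move_arm(
  motion=[
    [0,0,15,0,0,0,40],
    [0,0,40,0,0,0,50],
    [0,0,60,0,0,0,50],
    [-17,-30,65,0,0,-0.12,50],
    [-35,-60,65,0,0,-0.24,50],
  ],
)

```text
t: 6.73
ee_pos: [585.6, 153.5, 88.6]
orientation: [2.21, 2.228, 0.009]
ft_force: [0.0, -0.2, -1.2]
width: 49.5
```

```bash
python3 st.py 447.4 -47.4 60 55.8;  python3 - <<'E'
from h import *
p=shot('top');print(blob(p,'red',(191,187),24))
E
```

```text
t 6.7333 shift [-138.2 -200.9  -28.6] turn -0.605 j6 -1.34 w 49.50647288188153
(array([634.99275039, 179.45525877]), np.float64(179.70313867214674), array([  8.28225578, 100.89962109]))
```

Emit:
move_arm(
  motion=[
    [-25,-36,0,0,0,-0.12,50],
    [-48,-70,0,0,0,-0.24,50],
    [-71,-104,0,0,0,-0.36,50],
    [-95,-138,-10,0,0,-0.48,50],
    [-116,-168,-15,0,0,-0.59,50],
  ],
)

```text
t: 7.2
ee_pos: [466.3, -16.8, 70.9]
orientation: [2.766, 1.488, 0.002]
ft_force: [-0.0, -0.1, 0.3]
width: 50.0
```

Emit:
move_arm(
  motion=[
    [-16,-24,-6,0,0,-0.01,50],
    [-22,-33,-15,0,0,-0.01,50],
    [-22,-33,-30,0,0,-0.01,50],
    [-22,-33,-35,0,0,-0.01,50],
    [-22,-33,-35,0,0,-0.01,50],
  ],
)

```text
t: 7.62
ee_pos: [445.0, -48.6, 34.8]
orientation: [-2.77, -1.481, 0.001]
ft_force: [-0.3, 0.3, 0.3]
width: 49.8
```

```bash
python3 st.py 447.4 -47.4 8.5 55.8
```

```text
t 7.6167 shift [  2.4   1.2 -26.3] turn -0.008 j6 -1.12 w 49.81487203080308
```

Emit:
move_arm(
  motion=[
    [1.5,1,-10,0,0,0,50],
    [1.5,1,-20,0,0,0,50],
    [1.5,1,-25.5,0,0,0,50],
    [1.5,1,-25.5,0,0,0,50],
    [1.5,1,-25.5,0,0,0,40],
  ],
)

```text
t: 8.03
ee_pos: [446.3, -47.2, 8.9]
orientation: [-2.769, -1.482, 0.002]
ft_force: [0.7, -0.4, -0.4]
width: 46.0
```

```bash
python3 st.py 447.4 -47.4 9 55.8
```

```text
t 8.0333 shift [ 1.1 -0.2  0.1] turn -0.009 j6 -1.11 w 46.035652432556304
```

Emit:
move_arm(
  motion=[
    [0,0,0,0,0,0,20],
    [0,0,0,0,0,0,20],
    [0,0,0,0,0,0,20],
    [0,0,0,0,0,0,20],
    [0,0,0,0,0,0,20],
  ],
)

```text
t: 8.45
ee_pos: [446.9, -47.5, 9.6]
orientation: [2.77, 1.481, 0.001]
ft_force: [0.2, -0.1, 2.0]
width: 27.6
```

Emit:
move_arm(
  motion=[
    [0,0,0,0,0,0,20],
    [0,0,8,0,0,0,20],
    [0,0,25,0,0,0,20],
    [0,0,50,0,0,0,20],
    [0,0,60,0,0,0,20],
  ],
)

```text
t: 8.87
ee_pos: [447.4, -47.7, 71.6]
orientation: [2.769, 1.481, 0.003]
ft_force: [1.0, -0.2, -1.4]
width: 27.8
```

```bash
python3 st.py 495 266.3 70 104.4
```

```text
t 8.8667 shift [ 47.6 314.   -1.6] turn 0.84 j6 -1.11 w 27.752722369310177
```

Emit:
move_arm(
  motion=[
    [3,18,0,0,0,0.05,20],
    [8,52,0,0,0,0.15,20],
    [13,87,0,0,0,0.25,20],
    [18,122,0,0,0,0.35,20],
    [24,157,0,0,0,0.45,20],
  ],
)

```text
t: 9.28
ee_pos: [470.4, 110.8, 69.6]
orientation: [2.366, 2.067, 0.0]
ft_force: [0.0, -0.8, -0.9]
width: 27.6
```

Emit:
move_arm(
  motion=[
    [5,35,0,0,0,0.1,20],
    [11,70,0,0,0,0.2,20],
    [17,110,0,0,0,0.3,20],
    [22,143,0,0,0,0.38,20],
    [23.5,155,0,0,0,0.39,20],
  ],
)

```text
t: 9.7
ee_pos: [495.2, 268.7, 69.9]
orientation: [1.917, 2.488, 0.005]
ft_force: [0.0, 0.4, 0.3]
width: 27.7
```

Emit:
move_arm(
  motion=[
    [0,0,-5,0,0,0,20],
    [0,0,-15,0,0,0,20],
    [0,0,-25,0,0,0,20],
    [0,0,-34,0,0,0,20],
    [0,0,-34,0,0,0,20],
  ],
)

```text
t: 10.12
ee_pos: [492.5, 262.2, 32.9]
orientation: [-1.927, -2.479, 0.007]
ft_force: [0.0, 0.2, -1.1]
width: 27.7
```

```bash
python3 st.py 495 266.3 14 104.4
```

```text
t 10.1167 shift [  2.5   4.1 -18.9] turn 0.002 j6 -1.35 w 27.743823163180874
```

Emit:
move_arm(
  motion=[
    [2,3,-8,0,0,0,20],
    [2,3,-14,0,0,0,20],
    [2,3,-17,0,0,0,20],
    [2,3,-18.5,0,0,0,20],
    [2,3,-20,0,0,0,20],
  ],
)

```text
t: 10.53
ee_pos: [496.2, 267.4, 15.2]
orientation: [-1.926, -2.482, 0.0]
ft_force: [-0.2, -0.6, -0.8]
width: 27.9
```

Emit:
move_arm(
  motion=[
    [0,0,-0.5,0,0,0,20],
    [0,0,-0.5,0,0,0,20],
  ],
)

```text
t: 10.7
ee_pos: [496.2, 267.5, 14.9]
orientation: [1.926, 2.482, 0.0]
ft_force: [0.2, -0.6, -1.4]
width: 27.4
```

Emit:
move_arm(
  motion=[
    [0,0,-1,0,0,0,20],
    [0,0,-1.5,0,0,0,20],
    [0,0,-1.5,0,0,0,20],
  ],
)

```text
t: 10.95
ee_pos: [496.3, 267.6, 13.6]
orientation: [1.926, 2.482, 0.001]
ft_force: [-0.6, -0.8, 1.1]
width: 27.7
```

Emit:
move_arm(
  motion=[
    [0,0,0,0,0,0,31],
    [0,0,0,0,0,0,40],
    [0,0,0,0,0,0,40],
    [0,0,0,0,0,0,40],
    [0,0,6,0,0,0,40],
  ],
)

```text
t: 11.37
ee_pos: [495.5, 267.1, 18.7]
orientation: [-1.925, -2.482, 0.003]
ft_force: [0.2, -0.1, -0.7]
width: 39.7
```

Emit:
move_arm(
  motion=[
    [0,0,15,0,0,0,40],
    [0,0,40,0,0,0,50],
    [0,0,65,0,0,-0.05,50],
    [-3,-20,75,0,0,-0.17,50],
    [-6,-45,75,0,0,-0.29,50],
  ],
)

```text
t: 11.78
ee_pos: [492.3, 224.0, 97.6]
orientation: [2.266, 2.173, 0.009]
ft_force: [1.1, -0.5, 0.1]
width: 49.8
```

Emit:
move_arm(
  motion=[
    [-3,-25,0,0,0,-0.12,50],
    [-6,-50,0,0,0,-0.24,50],
    [-9,-75,0,0,0,-0.36,50],
    [-12,-100,0,0,0,-0.48,50],
    [-15,-125,0,0,0,-0.6,50],
  ],
)

```text
t: 12.2
ee_pos: [475.0, 96.4, 94.9]
orientation: [2.81, 1.403, 0.001]
ft_force: [0.8, -0.8, -0.9]
width: 49.9
```

Emit:
move_arm(
  motion=[
    [-3,-25,0,0,0,-0.12,50],
    [-6,-50,0,0,0,-0.24,50],
    [-9,-75,0,0,0,-0.36,50],
    [-12,-100,0,0,0,-0.48,50],
    [-15,-125,0,0,0,-0.6,50],
  ],
)

```text
t: 12.62
ee_pos: [460.0, -28.7, 94.9]
orientation: [3.1, 0.51, 0.001]
ft_force: [0.4, -0.1, -0.6]
width: 49.7
```

```bash
python3 st.py 438.6 -212.3 60 -51;  python3 - <<'E'
from h import *
p=shot('top','t2.png');print(blob(p,'red',(191,187),24),blob(p,'blue',(158,256),24),blob(p,'yellow',(433,289),20))
E
```

```text
t 12.6167 shift [ -21.4 -183.6  -34.9] turn -1.216 j6 -0.41 w 49.745668855770255
(array([616.07149473, 212.29499565]), np.float64(14.076308997497705), array([20.89627032, 45.87249091])) (array([496.46987621, 267.8261648 ]), np.float64(14.330879717560038), array([20.87172764, 45.50596664])) (array([ 438.66204681, -212.33329073]), np.float64(39.02484358991714), array([21.04893566, 45.17082339]))
```

View pics/t2.png

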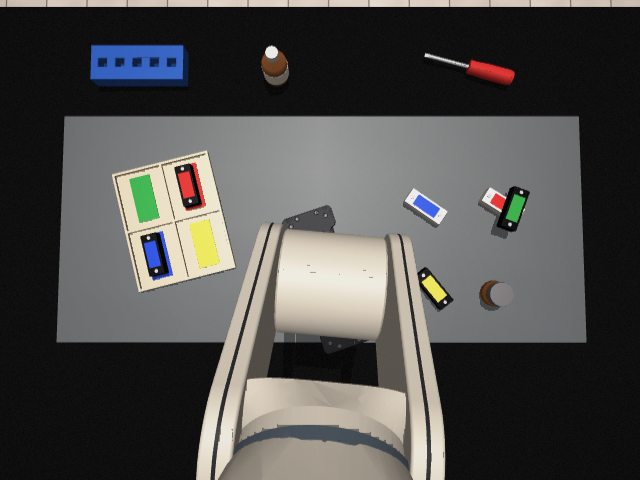

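Red (187,185) and blue (154,255) lie within 2 mm of their pads, at 14.1° and 14.3°. Now yellow.

Emit:
move_arm(
  motion=[
    [-3,-20,0,0,0,-0.12,50],
    [-6,-45,0,0,0,-0.24,50],
    [-9,-70,0,0,0,-0.36,50],
    [-11,-95,0,0,0,-0.48,50],
    [-14,-120,0,0,0,-0.6,50],
  ],
)

```text
t: 13.08
ee_pos: [446.2, -148.6, 94.9]
orientation: [3.112, -0.428, 0.001]
ft_force: [0.8, 0.1, 0.4]
width: 50.0
```

Emit:
move_arm(
  motion=[
    [-3,-25,0,0,0,-0.12,50],
    [-5,-45,0,0,0,-0.24,50],
    [-7,-58,0,0,0,-0.36,50],
    [-7.5,-63,-10,0,0,-0.48,50],
    [-7.5,-63,-20,0,0,-0.6,50],
  ],
)

```text
t: 13.5
ee_pos: [439.3, -212.2, 75.0]
orientation: [2.845, -1.331, 0.004]
ft_force: [0.8, 0.2, -0.3]
width: 49.7
```

Emit:
move_arm(
  motion=[
    [0,0,-15,0,0,-0.01,50],
    [0,0,-30,0,0,-0.01,50],
    [0,0,-40,0,0,-0.01,50],
    [0,0,-42,0,0,-0.01,50],
    [0,0,-42,0,0,-0.01,50],
  ],
)

```text
t: 13.92
ee_pos: [438.3, -210.3, 32.0]
orientation: [-2.844, 1.335, 0.002]
ft_force: [-0.2, -0.0, -0.0]
width: 50.1
```

```bash
python3 st.py 438.6 -212.3 9 -51
```

```text
t 13.9167 shift [  0.3  -2.  -23. ] turn -0.013 j6 0.41 w 50.125722379632236
```

Emit:
move_arm(
  motion=[
    [0,-1.5,-10,0,0,-0.01,50],
    [0,-1.5,-19,0,0,-0.01,50],
    [0,-1.5,-23,0,0,-0.01,50],
    [0,-1.5,-23,0,0,-0.01,50],
    [0,-1.5,-23,0,0,-0.01,40],
  ],
)

```text
t: 14.33
ee_pos: [438.4, -211.9, 9.1]
orientation: [-2.837, 1.349, 0.001]
ft_force: [-0.7, 0.3, -0.2]
width: 46.2
```

Emit:
move_arm(
  motion=[
    [0,0,0,0,0,0,20],
    [0,0,0,0,0,0,20],
    [0,0,0,0,0,0,20],
    [0,0,0,0,0,0,20],
    [0,0,0,0,0,0,20],
  ],
)

```text
t: 14.75
ee_pos: [438.9, -212.2, 9.7]
orientation: [2.837, -1.35, 0.001]
ft_force: [-0.2, 1.1, 2.7]
width: 27.7
```

Emit:
move_arm(
  motion=[
    [0,0,0,0,0,0,20],
    [0,0,8,0,0,0,20],
    [0,0,25,0,0,0,20],
    [0,0,50,0,0,0,20],
    [0,0,65,0,0,0,20],
  ],
)

```text
t: 15.17
ee_pos: [438.8, -212.1, 76.1]
orientation: [2.837, -1.349, 0.001]
ft_force: [0.6, -0.3, 0.9]
width: 27.9
```

```bash
python3 st.py 515.9 185.1 70 -75.6
```

```text
t 15.1667 shift [ 77.1 397.2  -6.1] turn -0.431 j6 0.41 w 27.87912011327631
```

Emit:
move_arm(
  motion=[
    [3,18,0,0,0,-0.03,20],
    [10,53,0,0,0,-0.07,20],
    [17,88,0,0,0,-0.11,20],
    [24,123,0,0,0,-0.15,20],
    [31,158,0,0,0,-0.19,20],
  ],
)

```text
t: 15.58
ee_pos: [469.5, -52.6, 74.9]
orientation: [-2.694, 1.616, -0.0]
ft_force: [-0.5, 0.1, -1.6]
width: 27.8
```

Emit:
move_arm(
  motion=[
    [7,36,0,0,0,-0.04,20],
    [14,72,0,0,0,-0.08,20],
    [21,108,0,0,0,-0.12,20],
    [28,144,-2,0,0,-0.16,20],
    [34,175,-4,0,0,-0.2,20],
  ],
)

```text
t: 16.0
ee_pos: [503.8, 123.3, 70.9]
orientation: [-2.52, 1.875, -0.0]
ft_force: [1.1, 0.2, -1.1]
width: 27.8
```

Emit:
move_arm(
  motion=[
    [6,30,0,0,0,-0.03,20],
    [11,54,0,0,0,-0.04,20],
    [12,62,-5,0,0,-0.04,20],
    [12,62,-20,0,0,-0.04,20],
    [12,62,-30,0,0,-0.04,20],
  ],
)

```text
t: 16.42
ee_pos: [515.1, 183.1, 39.8]
orientation: [2.485, -1.921, -0.0]
ft_force: [0.2, 0.4, -0.9]
width: 27.8
```

Emit:
move_arm(
  motion=[
    [0,0,-4,0,0,0,20],
    [0,0,-8,0,0,0,20],
    [0,0,-8,0,0,0,20],
  ],
)

```text
t: 16.67
ee_pos: [515.0, 182.0, 31.6]
orientation: [2.482, -1.924, -0.002]
ft_force: [-1.0, -0.2, -2.6]
width: 27.8
```

```bash
python3 st.py 515.9 185.1 14 -75.6
```

```text
t 16.6667 shift [  0.9   3.1 -17.6] turn -0.0 j6 1.64 w 27.781956496126778
```

Emit:
move_arm(
  motion=[
    [1,2,-6,0,0,0,20],
    [1,2,-12,0,0,0,20],
    [1,2,-15,0,0,0,20],
    [1,2,-16.5,0,0,0,20],
    [1,2,-17.5,0,0,0,20],
  ],
)

```text
t: 17.08
ee_pos: [516.5, 184.8, 14.6]
orientation: [2.483, -1.924, -0.0]
ft_force: [-1.2, -0.2, -1.0]
width: 27.7
```

Emit:
move_arm(
  motion=[
    [0,0,-1,0,0,0,20],
    [0,0,-1,0,0,0,20],
  ],
)

```text
t: 17.25
ee_pos: [516.6, 185.0, 13.8]
orientation: [2.484, -1.924, -0.0]
ft_force: [0.2, 0.3, -2.1]
width: 27.6
```

Emit:
move_arm(
  motion=[
    [0,0,-1,0,0,0,20],
    [0,0,-1,0,0,0,20],
    [0,0,-1,0,0,0,20],
  ],
)

```text
t: 17.5
ee_pos: [516.7, 185.0, 13.7]
orientation: [-2.484, 1.923, -0.0]
ft_force: [-2.1, -0.7, 6.4]
width: 27.7
```

Emit:
move_arm(
  motion=[
    [0,0,0.5,0,0,0,31],
    [0,0,0.5,0,0,0,40],
    [0,0,0.5,0,0,0,40],
    [0,0,0.5,0,0,0,40],
    [0,0,6,0,0,0,40],
  ],
)

```text
t: 17.92
ee_pos: [516.0, 184.7, 18.3]
orientation: [2.483, -1.923, -0.001]
ft_force: [-0.2, 0.5, 0.4]
width: 40.1
```

Emit:
move_arm(
  motion=[
    [0,0,15,0,0,0,40],
    [0,0,40,0,0,0,50],
    [0,0,70,0,0,0,50],
    [2,-20,90,0,0,-0.03,50],
    [6,-55,95,0,0,-0.06,50],
  ],
)

```text
t: 18.33
ee_pos: [524.9, 132.0, 117.7]
orientation: [-2.423, 1.991, -0.006]
ft_force: [0.8, 0.5, -0.4]
width: 50.2
```

Emit:
move_arm(
  motion=[
    [4,-40,0,0,0,-0.06,50],
    [8,-80,0,0,0,-0.12,50],
    [12,-120,0,0,0,-0.18,50],
    [16,-160,0,0,0,-0.24,50],
    [20,-200,0,0,0,-0.3,50],
  ],
)

```text
t: 18.75
ee_pos: [542.6, -72.0, 114.4]
orientation: [-2.096, 2.34, -0.001]
ft_force: [0.1, 0.9, 0.2]
width: 50.0
```

Emit:
move_arm(
  motion=[
    [4,-40,0,0,0,-0.06,50],
    [8,-80,0,0,0,-0.12,50],
    [12,-115,0,0,0,-0.18,50],
    [16,-145,0,0,0,-0.22,50],
    [20,-170,0,0,0,-0.25,50],
  ],
)

```text
t: 19.17
ee_pos: [562.6, -242.7, 114.3]
orientation: [-1.787, 2.584, -0.001]
ft_force: [0.5, 0.0, 0.1]
width: 49.9
```

```bash
python3 st.py 574.1 -345.2 70 -110.8;  python3 - <<'E'
from h import *
p=shot('top');print(blob(p,'yellow',(205,244),24),blob(p,'green',(514,209),40))
E
```

```text
t 19.1667 shift [  11.5 -102.5  -44.3] turn -0.002 j6 1.51 w 49.90184665893136
(array([516.28803947, 185.14222131]), np.float64(14.508323907573214), array([21.32245532, 46.15368194])) (array([589.74985937, 277.34578003]), np.float64(14.639672469984049), array([33.78413418, 75.30103194]))
```

Yellow is on its pad (516.3,185.1). On to green.

Emit:
move_arm(
  motion=[
    [4,-35,0,0,0,0,50],
    [8,-70,0,0,0,0,50],
    [10.5,-94,-5,0,0,0,50],
    [11.5,-102.5,-15,0,0,0,50],
    [11.5,-102.5,-30,0,0,0,50],
  ],
)

```text
t: 19.63
ee_pos: [575.0, -344.8, 84.5]
orientation: [-1.788, 2.582, -0.005]
ft_force: [0.4, -0.3, -0.1]
width: 50.0
```

Emit:
move_arm(
  motion=[
    [0,0,-10,0,0,0,50],
    [0,0,-18,0,0,0,50],
    [0,0,-22,0,0,0,50],
    [0,0,-22,0,0,0,50],
  ],
)

```text
t: 19.97
ee_pos: [573.4, -340.6, 60.3]
orientation: [1.793, -2.578, -0.004]
ft_force: [-0.3, 0.0, -0.3]
width: 50.0
```

```bash
python3 st.py 574.1 -345.2 29 -110.8;  python3 - <<'E'
from h import *
p=shot('wrist','w2.png')
for u,v in [(574.1,-345.2)]:
  M=p['camera_from_world'];c=M[:3,:3]@[u,v,40]+M[:3,3];print(p['mtx']@(c*[1,-1,-1]/-c[2]))
print(blob(p,'green',(325,250),40))
E
```

```text
t 19.9667 shift [  0.7  -4.6 -31.3] turn -0.007 j6 1.37 w 50.000346135489906
[333.75656202 278.82516804   1.        ]
(array([ 575.41885774, -345.72513791]), np.float64(159.4867635555314), array([21.25228993, 45.03143719]))
```

View pics/w2.png

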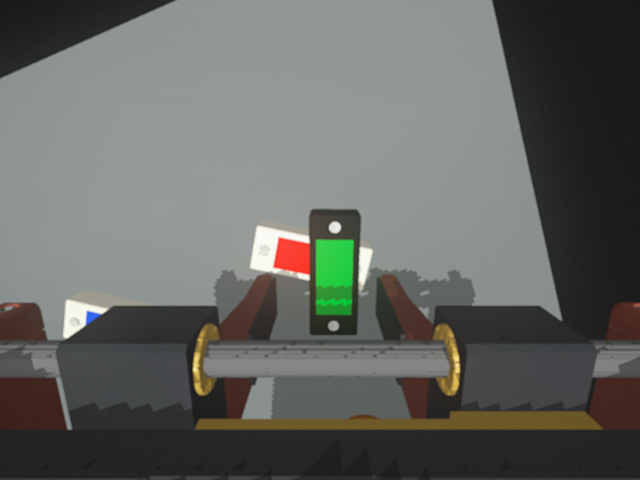

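The wrist view shows the green filter at (334,277) between the jaws with the white holder beneath it. This agrees with the map to about 1 mm.

Emit:
move_arm(
  motion=[
    [1,-4.3,-8,0,0,0,50],
    [1,-4.3,-18,0,0,0,50],
    [1,-4.3,-26,0,0,0,50],
    [1,-4.3,-29,0,0,0,50],
    [1,-4.3,-29,0,0,0,50],
  ],
)

```text
t: 20.43
ee_pos: [574.3, -346.4, 31.4]
orientation: [1.791, -2.58, -0.003]
ft_force: [-0.2, 0.2, -0.5]
width: 50.2
```

```bash
python3 st.py 574.8 -345.5 29.5 -110.8
```

```text
t 20.4333 shift [ 0.5  0.9 -1.9] turn -0.006 j6 1.37 w 50.163143050380874
```

Emit:
move_arm(
  motion=[
    [0.5,0.7,-1.5,0,0,0,42],
    [0.5,0.7,-1.5,0,0,0,35],
    [0.5,0.7,-1.5,0,0,0,32],
    [0.5,0.7,-1.5,0,0,0,31],
    [0.5,0.7,-1.5,0,0,0,31],
  ],
)

```text
t: 20.85
ee_pos: [575.8, -346.3, 31.7]
orientation: [-1.791, 2.581, -0.001]
ft_force: [-0.5, 0.5, -0.2]
width: 31.1
```

Emit:
move_arm(
  motion=[
    [0,0,0,0,0,0,28],
    [0,0,0,0,0,0,25],
    [0,0,0,0,0,0,20],
    [0,0,0,0,0,0,20],
    [0,0,0,0,0,0,20],
  ],
)

```text
t: 21.27
ee_pos: [575.8, -346.3, 31.6]
orientation: [-1.791, 2.581, -0.0]
ft_force: [0.1, -0.2, 2.2]
width: 27.5
```

Emit:
move_arm(
  motion=[
    [0,0,3,0,0,0,20],
    [0,0,8,0,0,0,20],
    [0,0,25,0,0,0,20],
    [0,0,50,0,0,0,20],
    [0,0,60,0,0,0,20],
  ],
)

```text
t: 21.68
ee_pos: [576.8, -346.8, 94.1]
orientation: [-1.791, 2.58, -0.005]
ft_force: [0.5, -0.1, -0.9]
width: 27.6
```

```bash
python3 st.py 595.6 292.2 80 -75.6
```

```text
t 21.6833 shift [ 18.8 639.  -14.1] turn 0.609 j6 1.37 w 27.60352386873817
```

Emit:
move_arm(
  motion=[
    [0,18,0,0,0,0.03,20],
    [1,53,0,0,0,0.06,20],
    [2,90,0,0,0,0.1,20],
    [3,128,0,0,0,0.14,20],
    [5,166,0,0,0,0.18,20],
  ],
)

```text
t: 22.1
ee_pos: [579.5, -177.8, 90.7]
orientation: [2.019, -2.407, -0.002]
ft_force: [1.0, -0.3, -1.0]
width: 27.7
```

Emit:
move_arm(
  motion=[
    [1,38,0,0,0,0.03,20],
    [2,76,0,0,0,0.07,20],
    [3,114,0,0,0,0.11,20],
    [4,152,0,0,0,0.15,20],
    [6,190,0,0,0,0.19,20],
  ],
)

```text
t: 22.52
ee_pos: [585.3, 12.4, 90.8]
orientation: [2.238, -2.203, -0.002]
ft_force: [0.5, -1.6, -1.0]
width: 27.6
```

Emit:
move_arm(
  motion=[
    [1,38,0,0,0,0.03,20],
    [2,76,0,0,0,0.07,20],
    [3,114,0,0,0,0.11,20],
    [4,152,0,0,0,0.15,20],
    [6,190,0,0,0,0.19,20],
  ],
)

```text
t: 22.93
ee_pos: [591.0, 202.2, 90.6]
orientation: [2.437, -1.98, -0.001]
ft_force: [1.3, 0.9, -0.3]
width: 27.7
```

```bash
python3 st.py 595.6 292.2 80 -75.6
```

```text
t 22.9333 shift [  4.6  90.  -10.6] turn 0.045 j6 1.68 w 27.675950021767843
```

Emit:
move_arm(
  motion=[
    [2,33,0,0,0,0.02,20],
    [3,60,0,0,0,0.045,20],
    [4,80,0,0,0,0.045,20],
    [4,88,-5,0,0,0.045,20],
    [4,88,-20,0,0,0.045,20],
  ],
)

```text
t: 23.35
ee_pos: [597.1, 290.4, 72.1]
orientation: [-2.479, 1.924, -0.002]
ft_force: [-0.6, 0.3, -0.8]
width: 27.6
```

Emit:
move_arm(
  motion=[
    [0,0,-15,0,0,0,20],
    [0,0,-28,0,0,0,20],
    [0,0,-35,0,0,0,20],
    [0,0,-35,0,0,0,20],
    [0,0,-35,0,0,0,20],
  ],
)

```text
t: 23.77
ee_pos: [596.3, 286.6, 35.3]
orientation: [2.476, -1.93, -0.001]
ft_force: [-0.0, 0.4, 0.0]
width: 27.5
```

```bash
python3 st.py 595.6 292.2 16 -75.6
```

```text
t 23.7667 shift [ -0.7   5.6 -19.3] turn 0.005 j6 1.75 w 27.47440940122668
```

Emit:
move_arm(
  motion=[
    [-1,4.5,-6,0,0,0,20],
    [-1,4.5,-12,0,0,0,20],
    [-1,4.5,-16,0,0,0,20],
    [-1,4.5,-17.5,0,0,0,20],
    [-1,4.5,-18.5,0,0,0,20],
  ],
)

```text
t: 24.18
ee_pos: [595.5, 292.3, 17.5]
orientation: [2.479, -1.93, -0.0]
ft_force: [0.3, -0.8, -1.9]
width: 27.7
```

Emit:
move_arm(
  motion=[
    [0,0,-0.7,0,0,0,20],
    [0,0,-1,0,0,0,20],
    [0,0,-1,0,0,0,20],
  ],
)

```text
t: 24.43
ee_pos: [595.7, 292.4, 17.0]
orientation: [-2.479, 1.93, -0.0]
ft_force: [0.0, -0.2, -0.1]
width: 27.5
```

Emit:
move_arm(
  motion=[
    [0,0,-0.7,0,0,0,20],
    [0,0,-1.2,0,0,0,20],
    [0,0,-1.2,0,0,0,20],
  ],
)

```text
t: 24.68
ee_pos: [595.6, 292.3, 15.7]
orientation: [-2.479, 1.93, -0.0]
ft_force: [-0.2, 0.0, -1.2]
width: 27.4
```

Emit:
move_arm(
  motion=[
    [0,0,-0.6,0,0,0,20],
    [0,0,-0.6,0,0,0,20],
    [0,0,-0.6,0,0,0,20],
  ],
)

```text
t: 24.93
ee_pos: [595.7, 292.4, 15.6]
orientation: [-2.479, 1.93, -0.0]
ft_force: [-1.8, -1.0, 6.0]
width: 27.6
```

Contact; release, retreat toward the base side and check.

Emit:
move_arm(
  motion=[
    [0,0,0.3,0,0,0,31],
    [0,0,0.3,0,0,0,40],
    [0,0,0.3,0,0,0,40],
    [0,0,0.3,0,0,0,40],
    [0,0,6,0,0,0,40],
  ],
)

```text
t: 25.35
ee_pos: [594.9, 292.0, 20.1]
orientation: [2.478, -1.929, -0.001]
ft_force: [0.2, -1.0, -0.3]
width: 39.7
```

Emit:
move_arm(
  motion=[
    [0,0,15,0,0,0,40],
    [0,0,45,0,0,0,50],
    [0,0,85,0,0,0,50],
    [-20,10,120,0,0,0,50],
    [-45,25,150,0,0,0,50],
  ],
)

```text
t: 25.77
ee_pos: [552.4, 317.0, 174.9]
orientation: [-2.474, 1.931, -0.003]
ft_force: [0.1, 1.0, -0.1]
width: 49.6
```

Emit:
move_arm(
  motion=[
    [-40,10,0,0,0,0,50],
    [-80,25,0,0,0,0,50],
    [-115,55,0,0,0,0,50],
    [-150,85,0,0,0,0,50],
    [-180,110,0,0,0,0,50],
  ],
)

```text
t: 26.18
ee_pos: [375.0, 423.6, 172.8]
orientation: [-2.476, 1.929, -0.0]
ft_force: [0.2, 1.2, 0.6]
width: 50.0
```

Emit:
move_arm(
  motion=[
    [-40,40,0,0,0,0,50],
    [-80,80,0,0,0,0,50],
    [-110,110,0,0,0,0,50],
    [-130,130,0,0,0,0,50],
    [-135,135,0,0,0,0,50],
  ],
)

```text
t: 26.6
ee_pos: [238.4, 560.5, 172.7]
orientation: [-2.479, 1.926, 0.002]
ft_force: [0.9, -0.3, -0.1]
width: 50.0
```

Run:
```python
from h import *
p=shot('top','t3.png')
for c,uv in {'green':(144,199),'red':(188,187),'blue':(155,256),'yellow':(203,244)}.items(): print(c,*blob(p,c,uv,24))
print(blob(p,'blue',(426,207),20), blob(p,'red',(497,203),20))
s=shot('side','s3.png')
```

```text
green [593.0694679  292.06598491] 13.717496052653502 [21.00114506 45.69938132]
red [616.2526602  212.34146492] 14.391583526509976 [21.29074407 46.09348626]
blue [496.50305918 267.93181287] 14.206155301338356 [21.18658111 45.64846534]
yellow [516.23017869 185.09715059] 14.235509640139924 [21.27291724 46.02453008]
(array([ 580.26178146, -200.68566851]), np.float64(55.0138718009782), array([19.20435374, 43.4901324 ])) (array([ 582.94467609, -334.10544388]), np.float64(57.94228132483272), array([19.19702759, 43.68505922]))
```

View pics/t3.png

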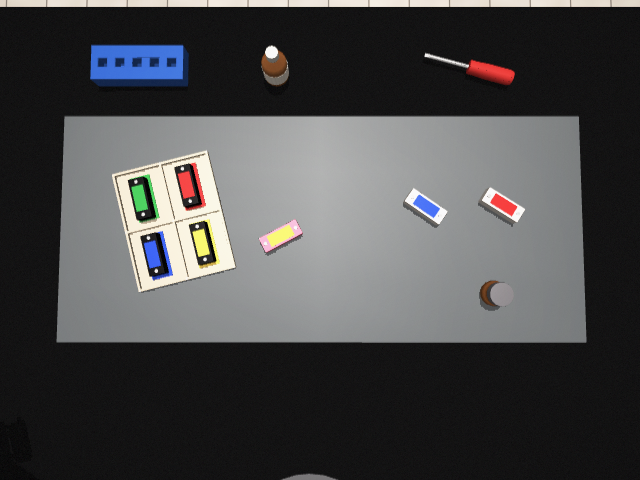

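View pics/s3.png

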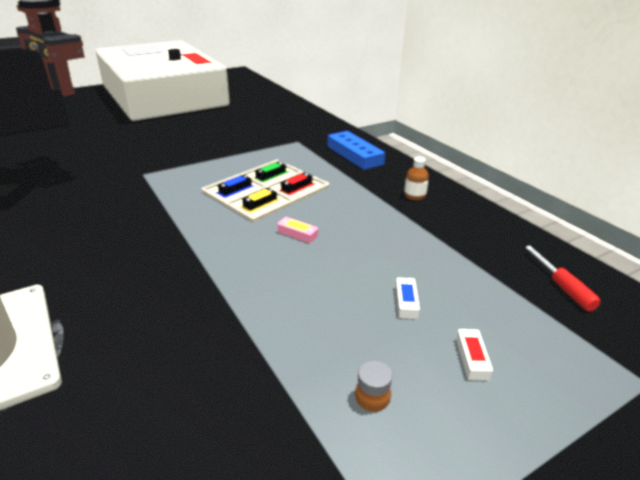

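All four filters lie flat on their pads in the tray. The white holders at (426,207) and (502,205) and the pink one at (281,236) are where they started, and the arm is clear. Handing in.

```bash
python3 -c "
from workcell import close_job
close_job()"
```

```text
the job is handed in; nothing more can be done
```

All four black-framed filters are back in the tray, each on the pad of its own colour, and I handed the job in after about 27 s of robot time. I gripped each one across its width, lowered it until the wrist force showed light contact, at most about 6 N, and then released it slowly.

- **Filters:** In the last top view the filter centres measured about 0.3 mm (yellow), 1.5 mm (red), 2.2 mm (blue) and 2.5 mm (green) from their pads. All lie within about 1° of the pad direction. The side view shows them lying flat with windows up.
- **Look-alikes:** `white_lone` measured exactly where it was at the start. `white_under` looks unmoved, with its visible corner within about 1 pixel of before. I could not measure its centre at the start because the green filter covered part of it. I did not touch the pink look-alike or the jar.
- **Checks:** One mid-job image check of the red filter, and one of the green, gave meaningless values because the arm was blocking the view. Later checks with a clear view were fine, and no final check failed.

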